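# Make up a smear kit and a filtering kit

### The job

Make up two kits from the stock on the bench. Smear kit, in the tray with three recesses: the box of slides flat in the oblong recess, the small low jar with the pale lid in the larger round one and the dropper bottle in the smaller round one; filtering kit, in the tray with two recesses: the beaker in the larger recess and the brass filter holder in the smaller one. Everything stands upright, fully down in its recess, and the red-capped jar, the timer and the roll of tape stay where they are.

Things in the scene. Friction and masses are not known exactly. Their poses are not given: they have to be found in the camera images.
- smear_tray: Larger grey plastic kit tray with THREE recesses, fixed to the bench: plate 124 x 244 mm, 10 mm high, a small lifting tab at each end. Origin: centre of its underside; y runs along its length, z up. All recesses are 6 mm deep, so their floors lie 4 mm above the origin. On the line x = 0: oblong recess at y = +80 mm, 100 mm along x by 52 mm along y; larger round recess, diameter 66 mm, at y = -10 mm; smaller round recess, diameter 46 mm, at y = -88 mm.
- filter_tray: Smaller grey plastic kit tray with TWO round recesses, fixed to the bench: plate 100 x 176 mm, 10 mm high, a small lifting tab at each end. Origin: centre of its underside; y runs along its length, z up. Both recesses are 6 mm deep, so their floors lie 4 mm above the origin. On the line x = 0: larger recess, diameter 72 mm, at y = +43 mm; smaller recess, diameter 54 mm, at y = -45 mm.
- slide_box_centre (a point): White and pale blue oblong box of glass slides lying flat, 34 mm along its x, 82 mm along its y, 26 mm high, solid and closed, about 0.2 kg. Origin: its centre, half-way up; z is up as it stands. 
- small_jar_centre (a point): Small low round glass jar with a wide pale grey-white screw lid, 47 mm across, 43 mm high, about 0.1 kg. Origin: its centre, half-way up; z is up as it stands. 
- dropper_bottle_centre (a point): White dropper bottle, standing: round body 29 mm across up to 52 mm, then a thin dropper top (18 mm) to 82 mm, about 0.04 kg, tips easily. Origin: its centre, half-way up; z is up as it stands. (Here, 41 mm up, it is still the 29 mm body.)
- beaker_centre (a point): Clear straight-sided beaker, open at the top and empty, 53 mm across, 70 mm high, about 0.12 kg. Origin: its centre, half-way up; z is up as it stands. 
- brass_holder_centre (a point): Turned brass filter holder, standing: spool shape, foot 34 mm across (lowest 10 mm), barrel 28 mm across, top flange 38 mm across from 41 to 54 mm height, about 0.2 kg. Origin: its centre, half-way up; z is up as it stands. It can be gripped by the flange or by the barrel under it.
- glass_jar_red_centre (a point): Bystander: glass jar with a red cap, 61 mm across, 78 mm high. Origin: its centre, half-way up; z is up as it stands. 
- timer_centre (a point): Bystander: grey-white timer with three buttons, 58 x 62 mm, 21 mm high. Origin: its centre, half-way up; z is up as it stands. 
- tape_roll_centre (a point): Bystander: roll of cream paper tape lying flat, 62 mm across, 19 mm high. Origin: its centre, half-way up; z is up as it stands. 
There are look-alikes about, which are no part of the job. What is shaped like the part that bears small_jar_centre but blue or green is not meant.

How it is judged (in metres and radians):
At the end, for the whole second after the job is handed in: Each of the five is in its named recess: centre within 13 mm of the recess centre along both tray axes, seated height within 4 mm, upright within 0.12 rad, released, at rest; red-capped jar, timer and tape roll within 20 mm of their starts (x of slide_box_centre in the frame of smear_tray between -0.013 and 0.013 m and y of slide_box_centre in the frame of smear_tray between 0.067 and 0.093 m and z of slide_box_centre in the frame of smear_tray between 0.013 and 0.021 m and angle between each of slide_box_centre, small_jar_centre, dropper_bottle_centre, beaker_centre, brass_holder_centre's own z axis and vertical below 0.12 rad and linear speed of each of slide_box, small_jar, dropper_bottle, beaker, brass_holder below 0.02 m/s and x of small_jar_centre in the frame of smear_tray between -0.013 and 0.013 m and y of small_jar_centre in the frame of smear_tray between -0.023 and 0.003 m and z of small_jar_centre in the frame of smear_tray between 0.0215 and 0.0295 m and x of dropper_bottle_centre in the frame of smear_tray between -0.013 and 0.013 m and y of dropper_bottle_centre in the frame of smear_tray between -0.101 and -0.075 m and z of dropper_bottle_centre in the frame of smear_tray between 0.041 and 0.049 m and x of beaker_centre in the frame of filter_tray between -0.013 and 0.013 m and y of beaker_centre in the frame of filter_tray between 0.03 and 0.056 m and z of beaker_centre in the frame of filter_tray between 0.035 and 0.043 m and x of brass_holder_centre in the frame of filter_tray between -0.013 and 0.013 m and y of brass_holder_centre in the frame of filter_tray between -0.058 and -0.032 m and z of brass_holder_centre in the frame of filter_tray between 0.027 and 0.035 m and distance of each of glass_jar_red_centre, timer_centre, tape_roll_centre from where it was at the start of the episode below 0.02 m); the robot touches nothing.
It fails at once if the red-capped jar is moved more than 20 mm (distance of glass_jar_red_centre from where it was at the start of the episode above 0.02 m).
It fails at once if the timer is moved more than 20 mm (distance of timer_centre from where it was at the start of the episode above 0.02 m).
It fails at once if the tape roll is moved more than 20 mm (distance of tape_roll_centre from where it was at the start of the episode above 0.02 m).
It also fails if it takes over 128 s, if anything falls off the work surface, if the arm or the gripper's body presses on something with over 40 N, if the wrist force passes 120 N, or if a joint passes its speed limit or range.

### The arm

A 6-joint arm with a two-finger parallel gripper is mounted at the origin on a cart in front of the work surface, level with it; the furniture and walls round the work are solid. World frame = base frame: x ahead of the robot, y to its left, z up, the work surface at z = 0. Lengths are in mm, angles in rad, forces in N, time in s.
With the tool pointing down it reaches from about 250 to 775 mm from the base axis. Payload 8.9 kg.
Tool frame: the origin (TCP) lies midway between the tips of the shut fingers; the grasp point (between the pads) lies 19 mm behind it; z points along the fingers, y is the line along which they close (so a half turn about z gives the same grasp; the last joint's range is limited). The gripper opens to 85 mm and grips with 20 to 120 N. Pads are 22 mm wide; open, the fingers measure 114 mm over their backs; the gripper's body (76 mm by 85 mm) begins 54 mm behind the grasp point. The pads swing forward as they close: fully open they stand 13 mm farther back than shut.
Start: joints at [-1.354, 0.291, -0.153, 1.127, 0, 1.431], TCP at [182.88, -492.116, 231.305] pointing down, gripper open.
Joint ranges: [-2.52, 2.52], [-0.91, 1.74], [-1.3, 1.37], [-1.96, 2.02], [-1.52, 1.47], [-3.14, 3.14]. Speed limits (rad/s): [2.22, 2.22, 2.79, 3.14, 3.14, 3.14].

### API

Orientations are given as a 3x3 rotation matrix whose columns are the frame's x, y, z axes.
In Python, from rig import robot gives the robot as it stands.
- The arm moves only by the shell command python3 -m creep 'ROWS' [FORCE]. ROWS is JSON, a list of rows, each an object with "grip": the opening, from -1 (shut) to 1 (fully open), so that 0 is half open; "offset": the shift along the tool's x, y, z in m, a list of three; "angular": the turn, a rotation vector about the tool's x, y, z in rad, a list of three. In form: [{"grip": grip, "offset": [x, y, z], "angular": [wx, wy, wz]}, ...]. A call has 1 to 12 rows; each row shifts and turns the commanded pose from where the row before left it, along the tool's axes as they then stand; what a row does not reach is not made up. A row lasts 1/12 s, in which the tool goes at most 41.7 mm and 7.16 degrees, less where a joint would pass 70% of its speed; a pose out of reach is approached as far as the arm can. A call with a gripper value outside its range is refused whole. The fingers move at their own pace and stop on an object; FORCE is the grip in N (left out, the last holds). Time passes only in rows, so rows that do not move let the fingers close. It gives the time, the measured TCP pose, the force, the opening and the grip force at its end, in the units of the state.
- robot.state(): the state, without advancing time (a new reading comes with each control period).
- robot.snapshot(name): name is "scene" or "top" or "wrist"; returns a dict with "img" (384x512x3 uint8, red, green, blue), "camera_matrix" (3x3 intrinsics, pixels), "k1" (the pictures are not rectified: a ray, as slopes to the right and down, at radius r is drawn at 1 + k1 r^2 times it, then the intrinsics apply), "rvec" (rotation vector, rad) and "tvec" (3), from world to camera coordinates, as OpenCV has them; the wrist camera has in their place "mount" (4x4, takes a point from camera to tool coordinates, whose origin is the TCP and whose axes are the flange's). Camera axes: x right, y down, z forward; pixel columns grow to the right and rows downward; lengths in mm; the calibration is good to about 2 mm. A picture is of the moment at which its call begins: read the wrist's pose just before it. There is no depth.
- robot.close_job(): hands the job in; it is judged then, once.
Trained networks look in a picture, given as the dict that the camera call returned (one of the last four; its "shot" number tells which), for a name from the list of things; names that differ only in an ending like _2 or _b are one class to them, and where a whole thing is asked for, a point or a joint stands for the part that bears it (a point fixed in the world has none). Each returns a list of dicts, best first, with "score" (0 to 1); they miss things now and then, are a little off and sometimes report something else, mostly with a low value. They report only what shows in the picture. A call takes as long as a camera call. They do not tell look-alikes from the thing itself.
- robot.boxes_of(picture, query): "point" ([x, y, z] in mm, in world coordinates, good to about 4 mm: the middle of the surface that is visible of it).
The state is a dict: "t": time; "joint_positions": joint angles; "qd": joint speeds; "tau": joint torques, N m; "eef_pos": TCP position; "orientation": TCP orientation; "contact_force": force on the tool from outside, world axes, zero at the start; "torque": the same for the moment, N m; "finger_gap": finger opening in mm; "gripper_force": force on a finger pad.
Only numpy, scipy, OpenCV 4.12 (cv2) and the standard library are available. Lean on these libraries where they do the work, as an engineer would, in place of code of your own. Each camera call takes 0.05 s, during which the arm holds its last target. There are 200 camera calls.

## Working session

There is one attempt and no reset: what is moved stays moved. The work goes in short steps, Python scripts to look and compute and a shell command to move; the robot and the scene stay as the last step left them, time stands still between calls to the robot, and variables do not carry over. Pictures are saved under pics/ and viewed, at most 14 in all, crops included, and the job is handed in when it is done.

```bash
mkdir -p pics; ls; cat > h.py <<'E'
import numpy as np, cv2
from rig import robot
names=["smear_tray","filter_tray","slide_box_centre","small_jar_centre","dropper_bottle_centre","beaker_centre","brass_holder_centre","glass_jar_red_centre","timer_centre","tape_roll_centre"]
def save(s,f): cv2.imwrite(f,s["img"][:,:,::-1])
def ray(s,uv,st=None):
    K=np.array(s["camera_matrix"]);p=np.linalg.inv(K)@[uv[0],uv[1],1];d=p[:2];u=d.copy()
    for _ in range(20): u=d/(1+s["k1"]*(u@u))
    v=np.array([*u,1])
    if "mount" in s:
        M=np.array(s["mount"]);R=np.array(st["orientation"]);return R@M[:3,3]+st["eef_pos"],R@M[:3,:3]@v
    R=cv2.Rodrigues(np.array(s["rvec"],float))[0];t=np.array(s["tvec"],float).ravel();return -R.T@t,R.T@v
def at(s,uv,z,st=None):
    o,d=ray(s,uv,st);return o+d*(z-o[2])/d[2]
def proj(s,P,st=None):
    if "mount" in s:
        M=np.array(s["mount"]);R=np.array(st["orientation"]);X=M[:3,:3].T@(R.T@(np.array(P)-st["eef_pos"])-M[:3,3])
    else: X=cv2.Rodrigues(np.array(s["rvec"],float))[0]@np.array(P,float)+np.array(s["tvec"],float).ravel()
    u=X[:2]/X[2];u=u*(1+s["k1"]*(u@u));return (np.array(s["camera_matrix"])@[*u,1])[:2]
E
python3 - <<'E'
from h import *
for c in ["top","scene"]:
    s=robot.snapshot(c);save(s,f"pics/{c}0.png")
    print(c,"cam at",ray(s,(256,192))[0].round())
    for n in names:
        print(n,[(np.round(d["point"]).tolist(),round(d["score"],2),proj(s,d["point"]).round().tolist()) for d in robot.boxes_of(s,n)[:4]])
st=robot.state();print(st["t"],np.round(st["orientation"],3).tolist(),st["finger_gap"])
E
```

```text
pics
top cam at [ 469.   89. 1284.]
smear_tray [([443.0, -162.0, 10.0], 0.88, [328.0, 239.0])]
filter_tray [([448.0, 148.0, 10.0], 0.91, [237.0, 235.0])]
slide_box_centre [([591.0, -242.0, 24.0], 0.63, [353.0, 196.0])]
small_jar_centre [([682.0, 185.0, 42.0], 0.75, [227.0, 165.0]), ([710.0, 112.0, 40.0], 0.65, [249.0, 157.0]), ([701.0, -255.0, 43.0], 0.62, [359.0, 163.0]), ([597.0, -113.0, 44.0], 0.54, [316.0, 193.0])]
dropper_bottle_centre [([510.0, 377.0, 46.0], 0.38, [167.0, 215.0])]
beaker_centre [([620.0, 112.0, 7.0], 0.62, [249.0, 185.0])]
brass_holder_centre [([604.0, -11.0, 52.0], 0.53, [286.0, 189.0])]
glass_jar_red_centre [([586.0, 237.0, 58.0], 0.71, [210.0, 192.0])]
timer_centre [([786.0, 196.0, 19.0], 0.79, [225.0, 136.0])]
tape_roll_centre [([383.0, 395.0, 22.0], 0.49, [162.0, 253.0])]
scene cam at [-176.  466.  697.]
smear_tray [([438.0, -64.0, 12.0], 0.86, [318.0, 227.0]), ([779.0, 198.0, 15.0], 0.47, [188.0, 185.0]), ([451.0, 152.0, 16.0], 0.42, [246.0, 246.0])]
filter_tray [([452.0, 150.0, 14.0], 0.91, [247.0, 246.0]), ([502.0, 385.0, 37.0], 0.67, [151.0, 255.0])]
slide_box_centre []
small_jar_centre [([704.0, 120.0, 37.0], 0.82, [220.0, 186.0]), ([583.0, -109.0, 33.0], 0.67, [304.0, 189.0]), ([686.0, -255.0, 34.0], 0.66, [323.0, 163.0]), ([674.0, 188.0, 39.0], 0.56, [203.0, 196.0])]
dropper_bottle_centre [([503.0, 386.0, 42.0], 0.63, [150.0, 253.0])]
beaker_centre [([603.0, 118.0, 46.0], 0.89, [234.0, 201.0])]
brass_holder_centre [([599.0, -5.0, 36.0], 0.67, [272.0, 194.0])]
glass_jar_red_centre [([575.0, 252.0, 50.0], 0.73, [193.0, 219.0])]
timer_centre [([779.0, 199.0, 19.0], 0.84, [188.0, 184.0])]
tape_roll_centre [([375.0, 401.0, 20.0], 0.86, [159.0, 301.0])]
1.1 [[0.937, 0.348, 0.0], [0.348, -0.937, -0.0], [0.0, 0.0, -1.0]] 85.25890143318706
```

```bash
python3 -m creep 2>&1 | head; python3 -c "
import cv2,glob
print(glob.glob('pics/*'))"
```

```text
invalid input
['pics/scene0.png', 'pics/top0.png']
```

```bash
python3 - <<'E'
import cv2
i=cv2.imread('pics/top0.png')[115:285,135:405];cv2.imwrite('pics/top0c.png',cv2.resize(i,None,fx=2.95,fy=2.95,interpolation=2))
E
```

```text
(no output)
```

View pics/top0c.png

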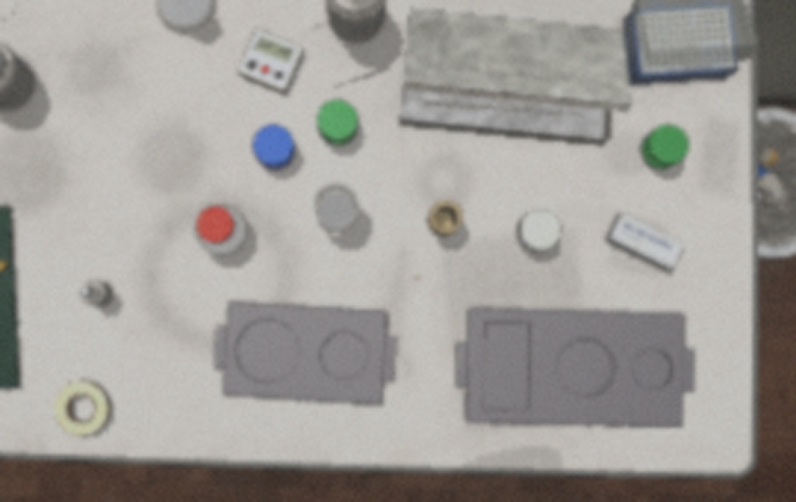

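View pics/scene0.png

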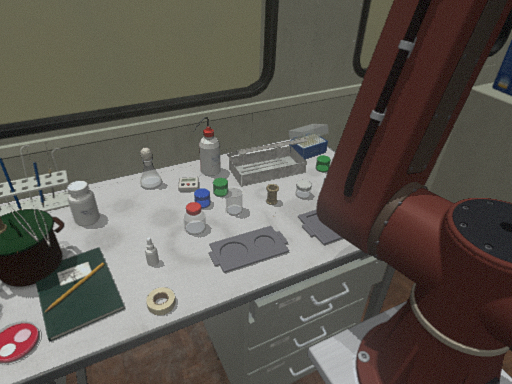

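The top crop shows the white-lid jar at crop (540,230), i.e. top-view pixel (318,193). It could be confused with the blue jar at (273,146) and the green jars at (337,121) and (665,146). Only the one at (540,230) has a pale lid.
The slide box is at (645,240), brass holder (445,217), beaker (337,208) and dropper (97,292). In both trays the larger or oblong recess is on the left (+y).

```bash
cat > tr.py <<'E'
from h import *
s=robot.snapshot("top")
f=lambda u,z:at(s,(u[0]/2.95+135-.3,u[1]/2.95+115-.3),z).round(1)[:2]
for n,c in [("smear",[(467,308),(685,314),(682,427),(465,424)]),("filt",[(229,302),(389,311),(384,404),(223,394)])]:
    P=np.array([f(u,10) for u in c]); C=P.mean(0); y=(P[0]+P[3]-P[1]-P[2]); y/=np.linalg.norm(y)
    print(n,P.tolist(),C,"yaw",np.arctan2(-y[0],y[1]))
    x=np.array([y[1],-y[0]])
    for k in ([80,-10,-88] if n=="smear" else [43,-45]): print(k,(C+k*y).round(1))
print([f(u,4).tolist() for u in [(507,366),(585,368),(653,369),(267,350),(344,355)]])
print("box",[f(u,26).tolist() for u in [(622,213),(684,243),(667,270),(608,240)]])
E
python3 tr.py; python3 - <<'E'
from h import *
s=robot.snapshot("wrist");print(np.round(s["mount"],2).tolist(),np.round(s["camera_matrix"]).tolist())
E
```

```text
smear [[508.1, -41.2], [507.7, -293.7], [378.1, -291.6], [376.2, -41.8]] [ 442.525 -167.075] yaw 0.002986254312442757
80 [442.3 -87.1]
-10 [ 442.6 -177.1]
-88 [ 442.8 -255.1]
filt [[507.3, 231.3], [502.2, 48.0], [396.4, 50.9], [402.3, 234.5]] [452.05  141.175] yaw -0.029971943233374657
43 [453.3 184.2]
-45 [450.7  96.2]
[[443.1, -89.1], [442.9, -179.2], [443.6, -258.5], [453.8, 186.4], [450.6, 98.0]]
box [[620.7, -215.1], [588.3, -287.3], [556.8, -267.7], [589.2, -199.2]]
[[0.0, -0.96, -0.28, 70.83], [1.0, 0.0, 0.0, 0.44], [-0.0, -0.28, 0.96, -142.49], [0.0, 0.0, 0.0, 1.0]] [[321.0, 0.0, 259.0], [0.0, 321.0, 199.0], [0.0, 0.0, 1.0]]
```

```bash
python3 -m creep '[{"grip":1,"offset":[0,0,0],"angular":[0,0,0.119]},{"grip":1,"offset":[0,0,0],"angular":[0,0,0.119]},{"grip":1,"offset":[0,0,0],"angular":[0,0,0.118]},{"grip":1,"offset":[0.028,-0.027,0],"angular":[0,0,0]},{"grip":1,"offset":[0.028,-0.027,0],"angular":[0,0,0]},{"grip":1,"offset":[0.028,-0.027,0],"angular":[0,0,0]},{"grip":1,"offset":[0.028,-0.027,0],"angular":[0,0,0]},{"grip":1,"offset":[0.028,-0.027,0],"angular":[0,0,0]},{"grip":1,"offset":[0.028,-0.027,0],"angular":[0,0,0]},{"grip":1,"offset":[0.028,-0.027,0],"angular":[0,0,0]},{"grip":1,"offset":[0.028,-0.027,0],"angular":[0,0,0]},{"grip":1,"offset":[0.028,-0.027,0],"angular":[0,0,0]}]' 40
python3 -m creep '[{"grip":1,"offset":[0.028,-0.027,0],"angular":[0,0,0]},{"grip":1,"offset":[0.028,-0.027,0],"angular":[0,0,0]},{"grip":1,"offset":[0,0,0],"angular":[0,0,0]},{"grip":1,"offset":[0,0,0],"angular":[0,0,0]}]'
python3 - <<'E'
from h import *
st=robot.state();print(st["t"],np.round(st["eef_pos"],1),np.round(st["orientation"],3).tolist(),st["contact_force"])
s=robot.snapshot("wrist");save(s,"pics/w1.png")
for n in names[:7]:
    print(n,[(np.round(d["point"]).tolist(),round(d["score"],2),proj(s,d["point"],st).round().tolist()) for d in robot.boxes_of(s,n)[:4]])
E
```

```text
t: 2.2
eef_pos: [436.1, -247.6, 231.5]
orientation: [[1.0, -0.0, 0.0], [-0.0, -1.0, -0.0], [0.0, 0.0, -1.0]]
contact_force: [0.4, -1.4, 0.9]
finger_gap: 85.2
gripper_force: 0.0
t: 2.53
eef_pos: [491.9, -193.6, 231.1]
orientation: [[1.0, 0.004, -0.0], [0.004, -1.0, 0.0], [-0.0, -0.0, -1.0]]
contact_force: [-0.2, -1.1, -0.0]
finger_gap: 85.5
gripper_force: 0.0
2.5333 [ 491.9 -193.6  231.1] [[1.0, 0.004, -0.0], [0.004, -1.0, 0.0], [-0.0, -0.0, -1.0]] [-0.23817048 -1.1441428  -0.03198825]
smear_tray [([447.0, -165.0, 10.0], 0.89, [235.0, 207.0])]
filter_tray [([453.0, 90.0, 13.0], 0.9, [29.0, 203.0])]
slide_box_centre [([592.0, -242.0, 23.0], 0.67, [306.0, 79.0])]
small_jar_centre [([594.0, -116.0, 40.0], 0.78, [181.0, 75.0]), ([588.0, -241.0, 24.0], 0.46, [304.0, 83.0]), ([448.0, -165.0, 14.0], 0.34, [234.0, 208.0])]
dropper_bottle_centre []
beaker_centre [([608.0, 94.0, 15.0], 0.8, [4.0, 71.0])]
brass_holder_centre [([613.0, -12.0, 44.0], 0.7, [76.0, 58.0])]
```

View pics/w1.png

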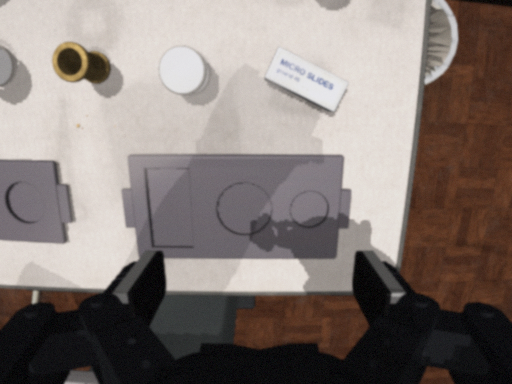

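The pale-lid jar is at (184,71), slide box (307,79), brass flange (70,61), oblong recess (171,207), large round (244,209) and small round (309,209). The jar's lid is pale, as described.

```bash
python3 - <<'E'
from h import *
st=robot.state();s=robot.snapshot("wrist")
f=lambda u,z:at(s,u,z,st)[:2].round(1).tolist()
print("tray",[f(u,10) for u in [(129,154),(343,154),(335,258),(137,258)]])
print("recess(z10 rim)",[f(u,10) for u in [(171,207),(244,208),(309,208)]])
b=[f(u,26) for u in [(280,49),(347,84),(333,110),(265,77)]];print("box",b,np.mean(b,0))
b=np.array(b);v=b[0]+b[3]-b[1]-b[2];print("long axis",v/2,np.degrees(np.arctan2(-v[0],v[1])),"short",(b[0]+b[1]-b[2]-b[3])/2)
print("jar top",f((182,69),43),f((159,69),43),f((206,69),43)," brass",f((70,61),54))
# two-view height: jar lid and box centre, top cam (318,193)/(353,196)
t=robot.snapshot("top")
from numpy.linalg import lstsq
for n,a,b in [("jar",(182,69),(317.8,192.7)),("box",(306,80),(353.3,196.3)),("brass",(70,61),(285.6,188))]:
    o1,d1=ray(s,a,st);o2,d2=ray(t,b);x=lstsq(np.c_[d1,-d2],o2-o1,rcond=None)[0];print(n,((o1+d1*x[0]+o2+d2*x[1])/2).round(1),np.linalg.norm(o1+d1*x[0]-o2-d2*x[1]).round(1))
E
```

```text
tray [[510.3, -46.6], [509.6, -292.7], [378.8, -292.1], [378.4, -41.7]]
recess(z10 rim) [[446.3, -91.2], [445.0, -178.7], [444.9, -256.2]]
box [[619.0, -218.0], [585.3, -288.3], [558.6, -274.9], [591.5, -202.8]] [ 588.6 -246. ]
long axis [33.3 71.2] -25.065333523022225 short [ 27.1 -14.3]
jar top [598.3, -121.2] [598.8, -98.4] [597.9, -144.9]  brass [608.1, -13.6]
jar [ 598.2 -119.6   35.8] 1.7
box [ 591.5 -248.9   -0.6] 1.3
brass [608.7 -10.8  49. ] 0.3
```

```bash
python3 -m creep '[{"grip":1,"offset":[0.0194,0.0105,0.0242],"angular":[0,0,0]},{"grip":1,"offset":[0.0194,0.0105,0.0242],"angular":[0,0,0]},{"grip":1,"offset":[0.0194,0.0105,0.0242],"angular":[0,0,0]},{"grip":1,"offset":[0.0194,0.0105,0.0242],"angular":[0,0,0]},{"grip":1,"offset":[0.0194,0.0105,0.0242],"angular":[0,0,-0.12]},{"grip":1,"offset":[0,0,0],"angular":[0,0,-0.12]},{"grip":1,"offset":[0,0,0],"angular":[0,0,-0.12]},{"grip":1,"offset":[0,0,0],"angular":[0,0,-0.12]},{"grip":1,"offset":[0,0,0],"angular":[0,0,-0.12]},{"grip":1,"offset":[0,0,0],"angular":[0,0,-0.12]},{"grip":1,"offset":[0,0,0],"angular":[0,0,-0.12]},{"grip":1,"offset":[0,0,0],"angular":[0,0,-0.12]}]' >/dev/null
python3 -m creep '[{"grip":1,"offset":[0,0,0],"angular":[0,0,-0.12]},{"grip":1,"offset":[0,0,0],"angular":[0,0,-0.028]},{"grip":1,"offset":[0,0,0],"angular":[0,0,0]},{"grip":1,"offset":[0,0,0],"angular":[0,0,0]}]'
python3 - <<'E'
from h import *
st=robot.state();s=robot.snapshot("wrist");save(s,"pics/w2.png");print(np.round(st["joint_positions"],2))
E
```

```text
t: 4.37
eef_pos: [587.8, -247.9, 110.3]
orientation: [[0.448, 0.894, -0.0], [0.894, -0.448, 0.0], [0.0, -0.0, -1.0]]
contact_force: [0.1, -0.1, -0.5]
finger_gap: 85.1
gripper_force: 0.0
[-0.51  0.59 -0.02  0.97  0.    1.52]
```

View pics/w2.png

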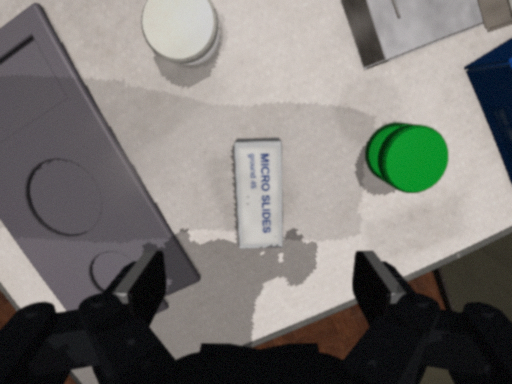

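```bash
cat >> h.py <<'E'
def tool(P,st):
    "world point -> offset in tool axes from TCP, mm"
    return (np.array(st["orientation"]).T@(np.array(P)-st["eef_pos"])).round(1)
E
python3 - <<'E'
from h import *
st=robot.state();s=robot.snapshot("wrist")
c=np.array([at(s,u,26,st) for u in [(237,140),(280,140),(282,245),(240,247)]]);C=c.mean(0);print(C.round(1),tool(C,st),[tool(x,st).tolist() for x in c])
print("recess",[at(s,u,10,st).round(1) for u in [(67,196)]],"jar",at(s,(180,25),43,st).round(1))
E
```

```text
[ 592.5 -241.9   26. ] [ 7.4  1.5 84.3] [[47.8, -14.6, 84.3], [47.8, 15.6, 84.3], [-32.1, 18.7, 84.3], [-33.8, -13.7, 84.3]]
recess [array([ 450.2, -176.1,   10. ])] jar [ 599.3 -120.    43. ]
```

```bash
python3 -m creep '[{"grip":1,"offset":[0.0075,0.0015,0.035],"angular":[0,0,0]},{"grip":1,"offset":[0,0,0.035],"angular":[0,0,0.02]},{"grip":1,"offset":[0,0,0.025],"angular":[0,0,0]},{"grip":1,"offset":[0,0,0.012],"angular":[0,0,0]},{"grip":1,"offset":[0,0,0],"angular":[0,0,0]},{"grip":-1,"offset":[0,0,0],"angular":[0,0,0]},{"grip":-1,"offset":[0,0,0],"angular":[0,0,0]},{"grip":-1,"offset":[0,0,0],"angular":[0,0,0]},{"grip":-1,"offset":[0,0,0],"angular":[0,0,0]},{"grip":-1,"offset":[0,0,0],"angular":[0,0,0]},{"grip":-1,"offset":[0,0,0],"angular":[0,0,0]},{"grip":-1,"offset":[0,0,0],"angular":[0,0,0]}]' 40
```

```text
t: 5.47
eef_pos: [593.4, -242.1, 5.0]
orientation: [[0.464, 0.886, 0.002], [0.886, -0.464, -0.001], [-0.0, 0.002, -1.0]]
contact_force: [-1.5, 1.0, 6.2]
finger_gap: 33.1
gripper_force: 40.4
```

```bash
python3 -m creep '[{"grip":-1,"offset":[0,0,-0.035],"angular":[0,0,0]},{"grip":-1,"offset":[0,0,-0.035],"angular":[0,0,0.121]},{"grip":-1,"offset":[0,0,0],"angular":[0,0,0.121]},{"grip":-1,"offset":[0,0,0],"angular":[0,0,0.121]},{"grip":-1,"offset":[0,0,0],"angular":[0,0,0.121]},{"grip":-1,"offset":[0,0,0],"angular":[0,0,0.121]},{"grip":-1,"offset":[0,0,0],"angular":[0,0,0.121]},{"grip":-1,"offset":[0,0,0],"angular":[0,0,0.121]},{"grip":-1,"offset":[0,0,0],"angular":[0,0,0.121]},{"grip":-1,"offset":[0,0,0],"angular":[0,0,0.121]},{"grip":-1,"offset":[-0.025,-0.0255,0],"angular":[0,0,0]},{"grip":-1,"offset":[-0.025,-0.0255,0],"angular":[0,0,0]}]' >/dev/null
python3 -m creep '[{"grip":-1,"offset":[-0.025,-0.0255,0],"angular":[0,0,0]},{"grip":-1,"offset":[-0.025,-0.0255,0],"angular":[0,0,0]},{"grip":-1,"offset":[-0.025,-0.0255,0],"angular":[0,0,0]},{"grip":-1,"offset":[-0.0245,-0.025,0],"angular":[0,0,0]},{"grip":-1,"offset":[0,0,0],"angular":[0,0,0]},{"grip":-1,"offset":[0,0,0],"angular":[0,0,0]},{"grip":-1,"offset":[0,0,0],"angular":[0,0,0]}]'
python3 - <<'E'
from h import *
st=robot.state();s=robot.snapshot("wrist");save(s,"pics/w3.png")
E
```

```text
t: 7.05
eef_pos: [444.4, -89.4, 74.1]
orientation: [[1.0, -0.001, 0.002], [-0.001, -1.0, -0.001], [0.002, 0.001, -1.0]]
contact_force: [0.3, 0.4, -2.1]
finger_gap: 33.1
gripper_force: 40.8
```

View pics/w3.png

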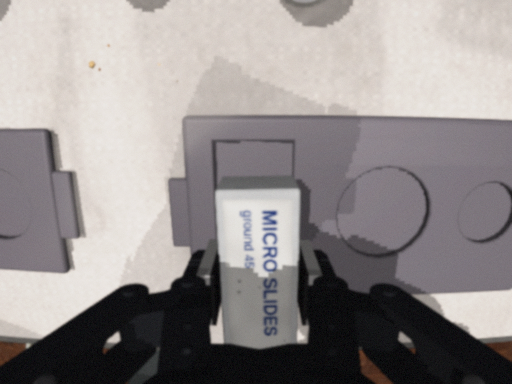

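The box is held square above the tray. The oblong recess's far edge is at row 141, columns 213–294, with the large recess at (382,210) and the small one at (487,211).

```bash
python3 - <<'E'
from h import *
st=robot.state();s=robot.snapshot("wrist")
print([at(s,u,10,st)[:2].round(1).tolist() for u in [(213,141),(295,141),(184,117),(382,210),(338,210),(428,210),(487,211),(382,166),(382,254)]])
print("box far top corners z~95",[at(s,u,95,st)[:2].round(1).tolist() for u in [(218,190),(300,190)]])
E
```

```text
[[494.7, -60.9], [494.7, -113.3], [509.9, -43.0], [448.2, -174.7], [448.2, -144.1], [448.0, -207.8], [447.0, -253.0], [478.7, -171.6], [415.0, -178.5]]
box far top corners z~95 [[484.2, -74.1], [484.1, -106.2]]
```

```bash
python3 -m creep '[{"grip":-1,"offset":[0.0015,-0.0025,0.03],"angular":[0,0,0]},{"grip":-1,"offset":[0,0,0.02],"angular":[0,0,0]},{"grip":-1,"offset":[0,0,0.01],"angular":[0,0,0]},{"grip":-1,"offset":[0,0,0.003],"angular":[0,0,0]},{"grip":-1,"offset":[0,0,0.001],"angular":[0,0,0]},{"grip":-1,"offset":[0,0,0],"angular":[0,0,0]},{"grip":-1,"offset":[0,0,0],"angular":[0,0,0]}]'
```

```text
t: 7.73
eef_pos: [445.7, -87.1, 9.7]
orientation: [[1.0, -0.002, 0.001], [-0.002, -1.0, -0.0], [0.001, 0.0, -1.0]]
contact_force: [-0.4, -0.1, -2.6]
finger_gap: 32.9
gripper_force: 40.8
```

```bash
python3 -m creep '[{"grip":-1,"offset":[0,0,0.001],"angular":[0,0,0]},{"grip":0.2,"offset":[0,0,0],"angular":[0,0,0]},{"grip":0.2,"offset":[0,0,0],"angular":[0,0,0]},{"grip":0.2,"offset":[0,0,0],"angular":[0,0,0]},{"grip":0.2,"offset":[0,0,-0.015],"angular":[0,0,0]},{"grip":1,"offset":[0,0,-0.04],"angular":[0,0,0]},{"grip":1,"offset":[0,0,-0.04],"angular":[0,0,0]},{"grip":1,"offset":[0.038,0.008,0],"angular":[0,0,0]},{"grip":1,"offset":[0.038,0.008,0],"angular":[0,0,0]},{"grip":1,"offset":[0.038,0.008,0],"angular":[0,0,0]},{"grip":1,"offset":[0.038,0.008,0],"angular":[0,0,0]},{"grip":1,"offset":[0,0,0],"angular":[0,0,0]}]' 
python3 -m creep '[{"grip":1,"offset":[0,0,0],"angular":[0,0,0]},{"grip":1,"offset":[0,0,0],"angular":[0,0,0]}]' 40
python3 - <<'E'
from h import *
st=robot.state();s=robot.snapshot("wrist");save(s,"pics/w4.png");print(st["eef_pos"])
for n in ["slide_box_centre","small_jar_centre","brass_holder_centre"]:
    print(n,[(np.round(d["point"]).tolist(),round(d["score"],2),proj(s,d["point"],st).round().tolist()) for d in robot.boxes_of(s,n)[:4]])
E
```

```text
t: 8.73
eef_pos: [603.6, -120.6, 103.3]
orientation: [[1.0, -0.001, 0.006], [-0.001, -1.0, -0.002], [0.006, 0.002, -1.0]]
contact_force: [-1.6, 0.7, -0.4]
finger_gap: 85.4
gripper_force: 0.0
t: 8.9
eef_pos: [595.7, -118.3, 102.7]
orientation: [[1.0, -0.001, -0.002], [-0.001, -1.0, 0.001], [-0.002, -0.001, -1.0]]
contact_force: [-1.5, 0.0, 0.3]
finger_gap: 85.5
gripper_force: 0.0
[ 595.72425434 -118.29675166  102.67847828]
slide_box_centre [([485.0, -86.0, 21.0], 0.92, [220.0, 331.0])]
small_jar_centre [([696.0, -252.0, 44.0], 0.93, [475.0, 63.0]), ([601.0, -115.0, 43.0], 0.64, [253.0, 209.0])]
brass_holder_centre [([612.0, -14.0, 43.0], 0.93, [103.0, 193.0])]
```

View pics/w4.png

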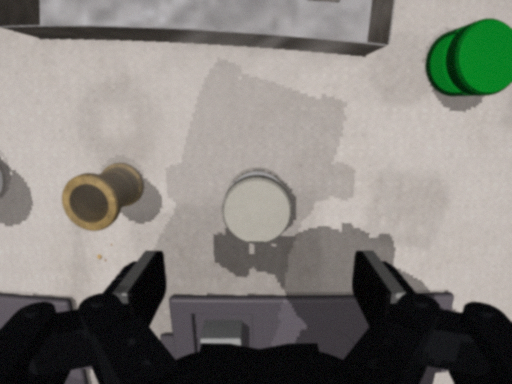

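The pale jar's lid is centred at (257,208) below the gripper. The brass flange is at (92,201), and the box top shows inside its recess near (222,332).

```bash
python3 - <<'E'
from h import *
st=robot.state();s=robot.snapshot("wrist")
P=at(s,(257,208),43,st);print("jar",P.round(1),tool(P,st)); print("brass",at(s,(92,201),54,st).round(1), "box far edge",[at(s,u,30,st).round(1)[:2].tolist() for u in [(201,322),(247,322),(201,340)]])
E
```

```text
jar [ 601.7 -117.5   43. ] [ 6.  -0.9 60.6]
brass [609.9 -11.9  54. ] box far edge [[501.3, -72.2], [501.6, -109.2], [483.4, -71.1]]
```

```bash
python3 -m creep '[{"grip":1,"offset":[0.006,-0.001,0.035],"angular":[0,0,0]},{"grip":1,"offset":[0,0,0.035],"angular":[0,0,0]},{"grip":1,"offset":[0,0,0.02],"angular":[0,0,0]},{"grip":1,"offset":[0,0,0.008],"angular":[0,0,0]},{"grip":1,"offset":[0,0,0],"angular":[0,0,0]},{"grip":1,"offset":[0,0,0],"angular":[0,0,0]},{"grip":-1,"offset":[0,0,0],"angular":[0,0,0]},{"grip":-1,"offset":[0,0,0],"angular":[0,0,0]},{"grip":-1,"offset":[0,0,0],"angular":[0,0,0]},{"grip":-1,"offset":[0,0,0],"angular":[0,0,0]},{"grip":-1,"offset":[0,0,0],"angular":[0,0,0]},{"grip":-1,"offset":[0,0,0],"angular":[0,0,0]}]' 40
```

```text
t: 10.15
eef_pos: [603.7, -117.9, 6.8]
orientation: [[1.0, -0.001, 0.002], [-0.001, -1.0, -0.001], [0.002, 0.001, -1.0]]
contact_force: [-1.1, 1.1, 9.1]
finger_gap: 44.9
gripper_force: 40.4
```

```bash
python3 -m creep '[{"grip":-1,"offset":[0,0,-0.03],"angular":[0,0,0]},{"grip":-1,"offset":[0,0,-0.03],"angular":[0,0,0]},{"grip":-1,"offset":[-0.0315,0.0117,0],"angular":[0,0,0]},{"grip":-1,"offset":[-0.0315,0.0117,0],"angular":[0,0,0]},{"grip":-1,"offset":[-0.0315,0.0117,0],"angular":[0,0,0]},{"grip":-1,"offset":[-0.0315,0.0117,0],"angular":[0,0,0]},{"grip":-1,"offset":[-0.0315,0.0117,0],"angular":[0,0,0]},{"grip":-1,"offset":[0,0,0],"angular":[0,0,0]},{"grip":-1,"offset":[0,0,0],"angular":[0,0,0]},{"grip":-1,"offset":[0,0,0],"angular":[0,0,0]},{"grip":-1,"offset":[0,0,0],"angular":[0,0,0]}]'
```

```text
t: 11.07
eef_pos: [446.4, -176.1, 65.7]
orientation: [[1.0, -0.001, 0.001], [-0.001, -1.0, -0.001], [0.001, 0.001, -1.0]]
contact_force: [-0.2, -0.6, -2.0]
finger_gap: 44.9
gripper_force: 41.9
```

```bash
python3 -m creep '[{"grip":-1,"offset":[0,0,0.03],"angular":[0,0,0]},{"grip":-1,"offset":[0,0,0.018],"angular":[0,0,0]},{"grip":-1,"offset":[0,0,0.006],"angular":[0,0,0]},{"grip":-1,"offset":[0,0,0.001],"angular":[0,0,0]},{"grip":-1,"offset":[0,0,0.001],"angular":[0,0,0]},{"grip":-1,"offset":[0,0,0],"angular":[0,0,0]},{"grip":-1,"offset":[0,0,0],"angular":[0,0,0]}]'
python3 -m creep '[{"grip":0.7,"offset":[0,0,0],"angular":[0,0,0]},{"grip":0.7,"offset":[0,0,0],"angular":[0,0,0]},{"grip":0.7,"offset":[0,0,0],"angular":[0,0,0]},{"grip":0.7,"offset":[0,0,-0.02],"angular":[0,0,0]},{"grip":0.7,"offset":[0,0,-0.03],"angular":[0,0,0]},{"grip":0.7,"offset":[0,0,-0.04],"angular":[0,0,0]},{"grip":0.7,"offset":[0,0,-0.01],"angular":[0,0,0]},{"grip":0.7,"offset":[0.0234,-0.0234,0],"angular":[0,0,0]},{"grip":0.7,"offset":[0.0234,-0.0234,0],"angular":[0,0,0]},{"grip":0.7,"offset":[0.0234,-0.0234,0],"angular":[0,0,0]},{"grip":0.7,"offset":[0.0234,-0.0234,0],"angular":[0,0,0]},{"grip":0.7,"offset":[0.0234,-0.0234,0],"angular":[0,0,0]}]'
python3 -m creep '[{"grip":0.7,"offset":[0.0234,-0.0234,0],"angular":[0,0,0]},{"grip":0.7,"offset":[0.02,-0.0234,0],"angular":[0,0,0]},{"grip":0.7,"offset":[0,0,0],"angular":[0,0,0]},{"grip":0.7,"offset":[0,0,0],"angular":[0,0,0]},{"grip":0.7,"offset":[0,0,0],"angular":[0,0,0]}]'
python3 - <<'E'
from h import *
st=robot.state();s=robot.snapshot("wrist");save(s,"pics/w5.png")
for n in ["filter_tray","beaker_centre","brass_holder_centre"]:
    print(n,[(np.round(d["point"]).tolist(),round(d["score"],2),proj(s,d["point"],st).round().tolist()) for d in robot.boxes_of(s,n)[:4]])
E
```

```text
t: 11.65
eef_pos: [445.3, -175.1, 9.9]
orientation: [[1.0, 0.0, -0.001], [0.0, -1.0, 0.001], [-0.001, -0.001, -1.0]]
contact_force: [-3.5, 3.4, 10.8]
finger_gap: 44.7
gripper_force: 44.4
t: 12.65
eef_pos: [563.6, -57.7, 109.5]
orientation: [[1.0, -0.001, 0.0], [-0.001, -1.0, -0.0], [0.0, 0.0, -1.0]]
contact_force: [0.7, -0.6, 0.3]
finger_gap: 72.3
gripper_force: 0.0
t: 13.07
eef_pos: [605.4, -12.3, 109.0]
orientation: [[1.0, -0.001, -0.001], [-0.001, -1.0, -0.0], [-0.001, 0.0, -1.0]]
contact_force: [0.1, -0.3, 0.3]
finger_gap: 72.5
gripper_force: 0.0
filter_tray [([481.0, 144.0, 16.0], 0.98, [88.0, 333.0])]
beaker_centre [([485.0, -77.0, 15.0], 0.7, [331.0, 331.0]), ([618.0, 124.0, 48.0], 0.65, [59.0, 197.0])]
brass_holder_centre [([609.0, -13.0, 51.0], 0.83, [259.0, 213.0])]
```

View pics/w5.png

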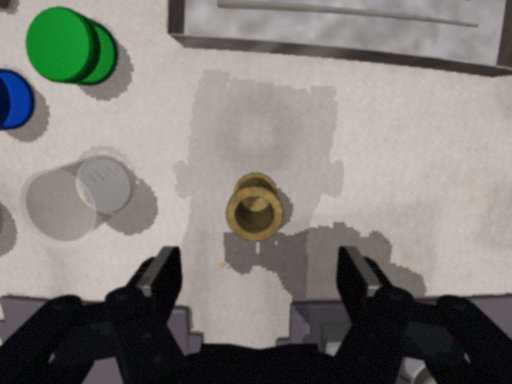

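The brass flange is centred at (254,213). The beaker's rim is at about (59,206) and its base at (106,184).

```bash
python3 - <<'E'
from h import *
st=robot.state();s=robot.snapshot("wrist")
P=at(s,(254,212),54,st);print("brass",P.round(1),tool(P,st)); print("beaker rim",at(s,(59,206),70,st).round(1),"base",at(s,(106,184),2,st).round(1))
E
```

```text
brass [610.2 -10.4  54. ] [ 4.9 -2.8 55.4]
beaker rim [619.3 109.7  70. ] base [616.9 111.3   2. ]
```

```bash
python3 -m creep '[{"grip":0.7,"offset":[0.0045,-0.0025,0.032],"angular":[0,0,0]},{"grip":0.7,"offset":[0,0,0.03],"angular":[0,0,0]},{"grip":0.7,"offset":[0,0,0.018],"angular":[0,0,0]},{"grip":0.7,"offset":[0,0,0.007],"angular":[0,0,0]},{"grip":0.7,"offset":[0,0,0],"angular":[0,0,0]},{"grip":0.7,"offset":[0,0,0],"angular":[0,0,0]},{"grip":-1,"offset":[0,0,0],"angular":[0,0,0]},{"grip":-1,"offset":[0,0,0],"angular":[0,0,0]},{"grip":-1,"offset":[0,0,0],"angular":[0,0,0]},{"grip":-1,"offset":[0,0,0],"angular":[0,0,0]},{"grip":-1,"offset":[0,0,0],"angular":[0,0,0]}]' 50
python3 -m creep '[{"grip":-1,"offset":[0,0,-0.02],"angular":[0,0,0]},{"grip":-1,"offset":[0,0,-0.04],"angular":[0,0,0]},{"grip":-1,"offset":[0,0,-0.01],"angular":[0,0,0]},{"grip":-1,"offset":[-0.03,-0.02,0],"angular":[0,0,0]},{"grip":-1,"offset":[-0.03,-0.02,0],"angular":[0,0,0]},{"grip":-1,"offset":[-0.03,-0.02,0],"angular":[0,0,0]},{"grip":-1,"offset":[-0.03,-0.02,0],"angular":[0,0,0]},{"grip":-1,"offset":[-0.04,-0.027,0],"angular":[0,0,0]},{"grip":-1,"offset":[0,0,0],"angular":[0,0,0]},{"grip":-1,"offset":[0,0,0],"angular":[0,0,0]},{"grip":-1,"offset":[0,0,0],"angular":[0,0,0]},{"grip":-1,"offset":[0,0,0],"angular":[0,0,0]}]'
python3 - <<'E'
from h import *
st=robot.state();s=robot.snapshot("wrist");save(s,"pics/w6.png")
E
```

```text
t: 14.23
eef_pos: [611.3, -9.9, 23.7]
orientation: [[1.0, -0.001, 0.002], [-0.001, -1.0, -0.0], [0.002, 0.0, -1.0]]
contact_force: [-0.4, 0.3, 6.6]
finger_gap: 34.8
gripper_force: 49.0
t: 15.23
eef_pos: [457.7, 81.7, 92.8]
orientation: [[1.0, 0.013, 0.002], [0.013, -1.0, 0.01], [0.002, -0.01, -1.0]]
contact_force: [-0.7, 0.0, -2.3]
finger_gap: 34.7
gripper_force: 50.4
```

View pics/w6.png

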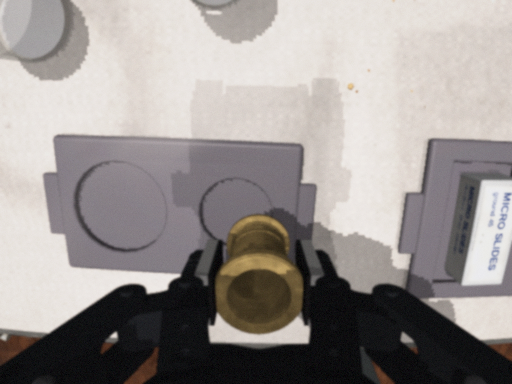

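The brass holder hangs upright in the fingers. The filter tray's large recess is at (122,205) and the small one at about (235,214); the slide box is seated at the right.

```bash
python3 - <<'E'
from h import *
st=robot.state();s=robot.snapshot("wrist")
f=lambda u,z:at(s,u,z,st)[:2].round(1).tolist()
print(st["eef_pos"].round(1) if hasattr(st["eef_pos"],"round") else st["eef_pos"])
print("large l,r,t,b",[f(u,10) for u in [(77,205),(168,205),(122,160),(122,250)]],"small l,r,t",[f(u,10) for u in [(199,212),(271,212),(235,177)]])
print("plate",[f(u,10) for u in [(55,136),(301,146),(295,275),(70,268)]])
print("brass now: foot far edge", f((258,216),70),"flange", f((261,290),124))
E
```

```text
[457.5  81.6  92.6]
large l,r,t,b [[456.4, 220.6], [457.7, 149.5], [491.1, 181.3], [420.0, 188.9]] small l,r,t [[452.7, 126.5], [453.6, 73.0], [479.6, 99.5]]
plate [[508.5, 230.6], [502.5, 53.2], [401.6, 52.8], [402.3, 235.4]]
brass now: foot far edge [471.1, 82.1] flange [458.8, 80.1]
```

```bash
python3 -m creep '[{"grip":-1,"offset":[-0.005,-0.0165,0],"angular":[0,0,0.0]},{"grip":-1,"offset":[0,0,0.02],"angular":[0,0,0.0]},{"grip":-1,"offset":[0,0,0.02],"angular":[0,0,0]},{"grip":-1,"offset":[0,0,0.01],"angular":[0,0,0]},{"grip":-1,"offset":[0,0,0],"angular":[0,0,0]},{"grip":-1,"offset":[0,0,0],"angular":[0,0,0]},{"grip":-1,"offset":[0,0,0],"angular":[0,0,0]}]'
```

```text
t: 15.92
eef_pos: [451.5, 90.3, 43.1]
orientation: [[1.0, 0.026, 0.0], [0.026, -1.0, 0.018], [0.001, -0.018, -1.0]]
contact_force: [0.5, 0.0, -2.2]
finger_gap: 34.6
gripper_force: 50.4
```

```bash
python3 -c "
from h import *
print(robot.state()['joint_positions'])"
```

```text
[ 0.02538858  0.37664009 -0.59850321  0.59508028  0.01810801  3.14140641]
```

```bash
python3 -m creep '[{"grip":-1,"offset":[0,0,0],"angular":[0,0,-0.12]},{"grip":-1,"offset":[0,0,0],"angular":[0,0,-0.12]},{"grip":-1,"offset":[0,0,0],"angular":[0,0,-0.12]},{"grip":-1,"offset":[0,0,0],"angular":[0,0,-0.12]},{"grip":-1,"offset":[0,0,0],"angular":[0,0,-0.12]},{"grip":-1,"offset":[0,0,0],"angular":[0,0,0]},{"grip":-1,"offset":[0,0,0],"angular":[0,0,0]},{"grip":-1,"offset":[0,0,0],"angular":[0,0,0]}]'; python3 -c "
from h import *
st=robot.state();print(tool([452.5,98,27.5],st), np.round(st['orientation'],4),st['joint_positions'])"
```

```text
t: 16.58
eef_pos: [451.4, 90.2, 42.9]
orientation: [[0.813, 0.582, 0.0], [0.582, -0.813, 0.018], [0.011, -0.014, -1.0]]
contact_force: [0.4, 0.2, -1.6]
finger_gap: 34.8
gripper_force: 50.4
[ 5.3 -5.5 15.6] [[ 8.130e-01  5.823e-01  3.000e-04]
 [ 5.822e-01 -8.128e-01  1.800e-02]
 [ 1.070e-02 -1.450e-02 -9.998e-01]] [ 0.0253368   0.37652411 -0.59913323  0.59437545  0.01799424  2.545364  ]
```

```bash
python3 -m creep '[{"grip":-1,"offset":[0.0053,-0.0055,0],"angular":[-0.0146,-0.0105,0]},{"grip":-1,"offset":[0,0,0],"angular":[0,0,0]},{"grip":-1,"offset":[0,0,0.008],"angular":[0,0,0]},{"grip":-1,"offset":[0,0,0.005],"angular":[0,0,0]},{"grip":-1,"offset":[0,0,0],"angular":[0,0,0]},{"grip":-1,"offset":[0,0,0],"angular":[0,0,0]}]'; python3 -m creep '[{"grip":-1,"offset":[0,0,0.002],"angular":[0,0,0]},{"grip":-1,"offset":[0,0,0.001],"angular":[0,0,0]},{"grip":-1,"offset":[0,0,0],"angular":[0,0,0]}]'
```

```text
t: 17.08
eef_pos: [451.4, 97.4, 29.0]
orientation: [[0.811, 0.585, -0.002], [0.585, -0.811, -0.0], [-0.002, -0.001, -1.0]]
contact_force: [-0.1, -0.3, -1.6]
finger_gap: 34.4
gripper_force: 50.5
t: 17.33
eef_pos: [452.7, 97.8, 27.7]
orientation: [[0.811, 0.585, 0.001], [0.585, -0.811, 0.0], [0.001, 0.0, -1.0]]
contact_force: [-4.4, 0.4, 15.8]
finger_gap: 34.5
gripper_force: 51.4
```

```bash
python3 -m creep '[{"grip":0.5,"offset":[0,0,0],"angular":[0,0,0]},{"grip":0.5,"offset":[0,0,0],"angular":[0,0,0]},{"grip":0.5,"offset":[0,0,0],"angular":[0,0,0]},{"grip":0.5,"offset":[0,0,-0.02],"angular":[0,0,0]},{"grip":1,"offset":[0,0,-0.035],"angular":[0,0,0]},{"grip":1,"offset":[0,0,-0.04],"angular":[0,0,0]},{"grip":1,"offset":[0,0,-0.015],"angular":[0,0,0]},{"grip":1,"offset":[0.0283,0.0173,0],"angular":[0,0,0]},{"grip":1,"offset":[0.0283,0.0173,0],"angular":[0,0,0]},{"grip":1,"offset":[0.0283,0.0173,0],"angular":[0,0,0]},{"grip":1,"offset":[0.0283,0.0173,0],"angular":[0,0,0]},{"grip":1,"offset":[0.0283,0.0173,0],"angular":[0,0,0]}]'
python3 -m creep '[{"grip":1,"offset":[0,0,0],"angular":[0,0,0]},{"grip":1,"offset":[0,0,0],"angular":[0,0,0]},{"grip":1,"offset":[0,0,0],"angular":[0,0,0]}]'
python3 - <<'E'
from h import *
st=robot.state();s=robot.snapshot("wrist");save(s,"pics/w7.png")
print(tool([618,110.5,20],st))
for n in ["glass_jar_red_centre","beaker_centre","brass_holder_centre"]:
    print(n,[(np.round(d["point"]).tolist(),round(d["score"],2),proj(s,d["point"],st).round().tolist()) for d in robot.boxes_of(s,n)[:4]])
E
```

```text
t: 18.33
eef_pos: [618.9, 110.5, 136.4]
orientation: [[0.811, 0.585, -0.001], [0.585, -0.811, -0.0], [-0.0, -0.0, -1.0]]
contact_force: [0.3, -0.8, -0.1]
finger_gap: 85.3
gripper_force: 0.0
t: 18.58
eef_pos: [616.7, 110.4, 135.8]
orientation: [[0.811, 0.585, -0.002], [0.585, -0.811, -0.0], [-0.002, -0.001, -1.0]]
contact_force: [-0.1, 0.1, -0.2]
finger_gap: 85.1
gripper_force: 0.0
[  1.3   0.8 115.8]
glass_jar_red_centre [([600.0, 238.0, 61.0], 0.83, [92.0, 123.0])]
beaker_centre [([606.0, 110.0, 37.0], 0.92, [251.0, 211.0])]
brass_holder_centre [([466.0, 95.0, 27.0], 0.98, [178.0, 329.0])]
```

View pics/w7.png

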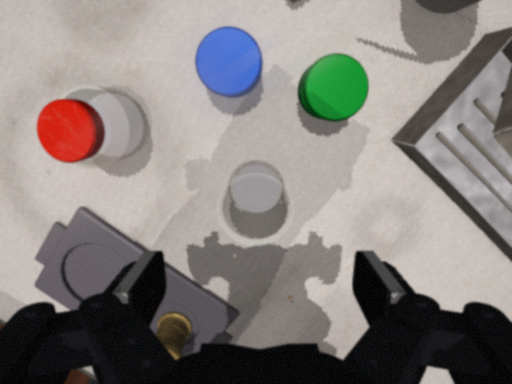

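The brass holder stands in its recess at (175,330). The beaker's base is at about (257,188) and its rim spans columns 221–290.

```bash
python3 - <<'E'
from h import *
st=robot.state();s=robot.snapshot("wrist")
for u,z in [((257,188),2),((256,210),70),((221,210),70),((290,210),70),((256,245),70)]: print(at(s,u,z,st).round(1),tool(at(s,u,z,st),st))
E
```

```text
[616.6 111.5   2. ] [  0.6  -0.9 134.9]
[617.8 112.7  70. ] [ 2.2 -1.3 66.9]
[603.6 132.2  70. ] [  2.2 -25.3  66.9]
[631.4  93.8  70. ] [ 2.2 22.1 66.9]
[596.5  97.4  70. ] [-23.9  -1.3  66.9]
```

```bash
python3 -m creep '[{"grip":1,"offset":[0.002,-0.001,0.04],"angular":[0,0,0]},{"grip":1,"offset":[0,0,0.035],"angular":[0,0,0]},{"grip":1,"offset":[0,0,0.028],"angular":[0,0,0]},{"grip":1,"offset":[0,0,0.015],"angular":[0,0,0]},{"grip":1,"offset":[0,0,0],"angular":[0,0,0]},{"grip":1,"offset":[0,0,0],"angular":[0,0,0]},{"grip":-1,"offset":[0,0,0],"angular":[0,0,0]},{"grip":-1,"offset":[0,0,0],"angular":[0,0,0]},{"grip":-1,"offset":[0,0,0],"angular":[0,0,0]},{"grip":-1,"offset":[0,0,0],"angular":[0,0,0]},{"grip":-1,"offset":[0,0,0],"angular":[0,0,0]}]' 30; python3 -c "
from h import *
st=robot.state();print(tool([455,185,22],st))"
```

```text
t: 19.75
eef_pos: [619.6, 112.6, 20.2]
orientation: [[0.811, 0.586, 0.002], [0.586, -0.811, 0.0], [0.002, 0.001, -1.0]]
contact_force: [-1.2, 1.1, 6.1]
finger_gap: 50.9
gripper_force: 29.9
[ -91.  -155.1   -2.1]
```

```bash
python3 -m creep '[{"grip":-1,"offset":[0,0,-0.02],"angular":[0,0,0]},{"grip":-1,"offset":[0,0,-0.035],"angular":[0,0,0]},{"grip":-1,"offset":[0,0,-0.03],"angular":[0,0,0]},{"grip":-1,"offset":[-0.015,-0.026,0],"angular":[0,0,0]},{"grip":-1,"offset":[-0.015,-0.026,0],"angular":[0,0,0]},{"grip":-1,"offset":[-0.015,-0.026,0],"angular":[0,0,0]},{"grip":-1,"offset":[-0.015,-0.026,0],"angular":[0,0,0]},{"grip":-1,"offset":[-0.015,-0.026,0],"angular":[0,0,0]},{"grip":-1,"offset":[-0.016,-0.025,0],"angular":[0,0,0]},{"grip":-1,"offset":[0,0,0],"angular":[0,0,0]},{"grip":-1,"offset":[0,0,0],"angular":[0,0,0]},{"grip":-1,"offset":[0,0,0],"angular":[0,0,0]}]'; python3 - <<'E'
from h import *
st=robot.state();s=robot.snapshot("wrist");save(s,"pics/w8.png");print(tool([455,185,24],st))
E
```

```text
t: 20.75
eef_pos: [455.0, 185.0, 104.4]
orientation: [[0.81, 0.586, 0.002], [0.586, -0.81, 0.0], [0.001, 0.001, -1.0]]
contact_force: [0.2, -0.0, -0.5]
finger_gap: 50.9
gripper_force: 31.7
[-0.1 -0.1 80.4]
```

View pics/w8.png

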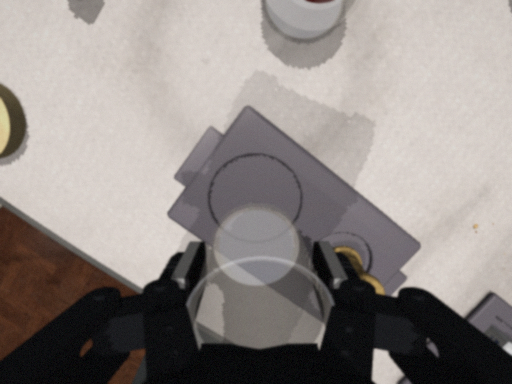

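```bash
python3 - <<'E'
from h import *
st=robot.state();s=robot.snapshot("wrist")
for u in [(209,197),(302,197),(255,152),(255,197)]: print(at(s,u,10,st).round(1),tool(at(s,u,10,st),st))
print("beaker base",at(s,(257,241),86,st).round(1))
E
```

```text
[436.4 217.5  10. ] [  3.7 -37.6  94.2]
[478.3 159.6  10. ] [ 3.8 33.9 94.3]
[485.2 209.   10. ] [38.3 -2.2 94.3]
[457.1 188.8  10. ] [ 3.8 -2.2 94.2]
beaker base [455.5 185.3  86. ]
```

```bash
python3 -m creep '[{"grip":-1,"offset":[0.0025,-0.002,0.03],"angular":[0,0,0]},{"grip":-1,"offset":[0,0,0.025],"angular":[0,0,0]},{"grip":-1,"offset":[0,0,0.015],"angular":[0,0,0]},{"grip":-1,"offset":[0,0,0.006],"angular":[0,0,0]},{"grip":-1,"offset":[0,0,0.002],"angular":[0,0,0]},{"grip":-1,"offset":[0,0,0.002],"angular":[0,0,0]},{"grip":-1,"offset":[0,0,0.001],"angular":[0,0,0]},{"grip":-1,"offset":[0,0,0],"angular":[0,0,0]},{"grip":-1,"offset":[0,0,0],"angular":[0,0,0]}]'
```

```text
t: 21.6
eef_pos: [455.6, 187.9, 24.2]
orientation: [[0.811, 0.585, 0.001], [0.585, -0.811, 0.0], [0.001, 0.0, -1.0]]
contact_force: [-4.2, -0.4, 7.7]
finger_gap: 51.0
gripper_force: 31.8
```

```bash
python3 -m creep '[{"grip":0.8,"offset":[0,0,0],"angular":[0,0,0]},{"grip":0.8,"offset":[0,0,0],"angular":[0,0,0]},{"grip":0.8,"offset":[0,0,0],"angular":[0,0,0]},{"grip":0.8,"offset":[0,0,-0.02],"angular":[0,0,0]},{"grip":0.8,"offset":[0,0,-0.035],"angular":[0,0,0]},{"grip":0.8,"offset":[0,0,-0.04],"angular":[0,0,0]},{"grip":0.8,"offset":[0,0,-0.03],"angular":[0,0,0]},{"grip":0.8,"offset":[0,0,0],"angular":[0,0,-0.12]},{"grip":0.8,"offset":[0,0,0],"angular":[0,0,-0.12]},{"grip":0.8,"offset":[0,0,0],"angular":[0,0,-0.12]},{"grip":0.8,"offset":[0.0315,-0.011,0],"angular":[0,0,0]},{"grip":0.8,"offset":[0.0315,-0.011,0],"angular":[0,0,0]}]'
python3 -m creep '[{"grip":0.8,"offset":[0.0315,-0.011,0],"angular":[0,0,0]},{"grip":0.8,"offset":[0.0315,-0.011,0],"angular":[0,0,0]},{"grip":0.8,"offset":[0.0315,-0.011,0],"angular":[0,0,0]},{"grip":0.8,"offset":[0.0315,-0.011,0],"angular":[0,0,0]},{"grip":0.8,"offset":[0,0,0],"angular":[0,0,0]},{"grip":0.8,"offset":[0,0,0],"angular":[0,0,0]},{"grip":0.8,"offset":[0,0,0],"angular":[0,0,0]}]'
python3 - <<'E'
from h import *
st=robot.state();s=robot.snapshot("wrist");save(s,"pics/w9.png");print(st["joint_positions"])
for n in ["glass_jar_red_centre","dropper_bottle_centre","tape_roll_centre"]:
    print(n,[(np.round(d["point"]).tolist(),round(d["score"],2),proj(s,d["point"],st).round().tolist()) for d in robot.boxes_of(s,n)[:4]])
E
```

```text
t: 22.6
eef_pos: [471.8, 252.4, 148.3]
orientation: [[0.554, 0.833, 0.0], [0.833, -0.554, 0.0], [0.0, 0.0, -1.0]]
contact_force: [0.2, -0.5, -0.1]
finger_gap: 77.0
gripper_force: 0.0
t: 23.18
eef_pos: [504.0, 381.5, 147.3]
orientation: [[0.552, 0.834, -0.001], [0.834, -0.552, -0.001], [-0.001, -0.0, -1.0]]
contact_force: [-0.7, -0.2, -0.3]
finger_gap: 76.7
gripper_force: 0.0
[ 5.32478025e-01  5.47280982e-01  1.93678951e-02  1.04414158e+00
 -9.37004735e-05  2.68817693e+00]
glass_jar_red_centre [([591.0, 262.0, 57.0], 0.92, [425.0, 263.0])]
dropper_bottle_centre [([514.0, 388.0, 46.0], 0.85, [264.0, 186.0])]
tape_roll_centre [([388.0, 403.0, 20.0], 0.68, [141.0, 239.0])]
```

View pics/w9.png

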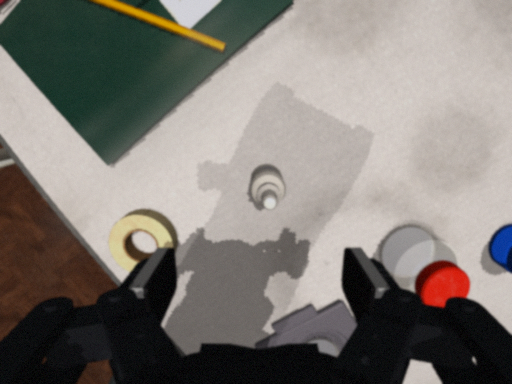

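The dropper's tip is at (269,202) and its shoulder at about (268,187), standing clear of the tape (140,240) and the red jar (440,285).

```bash
python3 - <<'E'
from h import *
st=robot.state();s=robot.snapshot("wrist")
for u,z in [((269,202),82),((268,187),52)]: print(at(s,u,z,st).round(1),tool(at(s,u,z,st),st))
E
```

```text
[515.1 383.3  82. ] [ 8.   7.7 65.9]
[516.9 385.7  52. ] [11.   7.8 95.9]
```

```bash
python3 -m creep '[{"grip":0.8,"offset":[0.0095,0.0077,0.02],"angular":[0,0,0]},{"grip":0.8,"offset":[0,0,0.035],"angular":[0,0,0]},{"grip":0.8,"offset":[0,0,0.035],"angular":[0,0,0]},{"grip":0.8,"offset":[0,0,0.025],"angular":[0,0,0]},{"grip":0.8,"offset":[0,0,0.015],"angular":[0,0,0]},{"grip":0.8,"offset":[0,0,0.005],"angular":[0,0,0]},{"grip":0.8,"offset":[0,0,0],"angular":[0,0,0]},{"grip":0.8,"offset":[0,0,0],"angular":[0,0,0]},{"grip":-1,"offset":[0,0,0],"angular":[0,0,0]},{"grip":-1,"offset":[0,0,0],"angular":[0,0,0]},{"grip":-1,"offset":[0,0,0],"angular":[0,0,0]},{"grip":-1,"offset":[0,0,0],"angular":[0,0,0]}]' 25
python3 -m creep '[{"grip":-1,"offset":[0,0,0],"angular":[0,0,0]},{"grip":-1,"offset":[0,0,0],"angular":[0,0,0]}]'
```

```text
t: 24.43
eef_pos: [516.2, 385.8, 13.4]
orientation: [[0.552, 0.834, 0.0], [0.834, -0.552, 0.001], [0.001, 0.0, -1.0]]
contact_force: [-0.6, -0.1, 0.4]
finger_gap: 28.7
gripper_force: 1.3
t: 24.6
eef_pos: [516.3, 385.9, 13.5]
orientation: [[0.552, 0.834, 0.001], [0.834, -0.552, 0.001], [0.001, 0.0, -1.0]]
contact_force: [-1.8, -0.5, 7.2]
finger_gap: 27.6
gripper_force: 24.5
```

```bash
python3 -m creep '[{"grip":-1,"offset":[0,0,-0.015],"angular":[0,0,0]},{"grip":-1,"offset":[0,0,-0.03],"angular":[0,0,0]},{"grip":-1,"offset":[0,0,-0.035],"angular":[0,0,0]},{"grip":-1,"offset":[0,0,-0.025],"angular":[0,0,0]},{"grip":-1,"offset":[-0.015,0.008,0],"angular":[0,0,0]},{"grip":-1,"offset":[-0.029,0.015,0],"angular":[0,0,0]},{"grip":-1,"offset":[-0.029,0.015,0],"angular":[0,0,0]},{"grip":-1,"offset":[-0.029,0.015,0],"angular":[0,0,0]},{"grip":-1,"offset":[-0.029,0.015,0],"angular":[0,0,0]},{"grip":-1,"offset":[-0.029,0.015,0],"angular":[0,0,0]},{"grip":-1,"offset":[-0.029,0.015,0],"angular":[0,0,0]},{"grip":-1,"offset":[-0.029,0.015,0],"angular":[0,0,0]}]'
python3 -m creep '[{"grip":-1,"offset":[-0.029,0.015,0],"angular":[0,0,0]},{"grip":-1,"offset":[-0.029,0.015,0],"angular":[0,0,0]},{"grip":-1,"offset":[-0.029,0.015,0],"angular":[0,0,0]},{"grip":-1,"offset":[-0.029,0.015,0],"angular":[0,0,0]},{"grip":-1,"offset":[-0.029,0.015,0],"angular":[0,0,0]},{"grip":-1,"offset":[-0.029,0.015,0],"angular":[0,0,0]},{"grip":-1,"offset":[-0.029,0.015,0],"angular":[0,0,0]},{"grip":-1,"offset":[-0.029,0.015,0],"angular":[0,0,0]},{"grip":-1,"offset":[-0.029,0.015,0],"angular":[0,0,0]},{"grip":-1,"offset":[-0.02,0.01,0],"angular":[0,0,0]},{"grip":-1,"offset":[0,0,0],"angular":[0,0,0]},{"grip":-1,"offset":[0,0,0],"angular":[0,0,0]}]'
python3 -c "
from h import *
st=robot.state();print(tool([446,-255,17.5],st))"
```

```text
t: 25.6
eef_pos: [489.2, 140.0, 117.8]
orientation: [[0.552, 0.834, -0.0], [0.834, -0.552, -0.0], [-0.0, -0.0, -1.0]]
contact_force: [0.8, -0.4, 0.1]
finger_gap: 27.7
gripper_force: 24.9
t: 26.6
eef_pos: [455.1, -173.8, 117.7]
orientation: [[0.554, 0.832, -0.0], [0.832, -0.554, 0.0], [-0.0, -0.0, -1.0]]
contact_force: [-0.1, -1.0, -0.4]
finger_gap: 28.0
gripper_force: 24.9
[-72.6  37.5 100.2]
```

```bash
python3 -m creep '[{"grip":-1,"offset":[-0.026,0.0135,0],"angular":[0,0,0]},{"grip":-1,"offset":[-0.026,0.0135,0],"angular":[0,0,0]},{"grip":-1,"offset":[-0.0206,0.0105,0],"angular":[0,0,0]},{"grip":-1,"offset":[0,0,0.03],"angular":[0,0,0]},{"grip":-1,"offset":[0,0,0.02],"angular":[0,0,0]},{"grip":-1,"offset":[0,0,0],"angular":[0,0,0]},{"grip":-1,"offset":[0,0,0],"angular":[0,0,0]},{"grip":-1,"offset":[0,0,0],"angular":[0,0,0]}]'
python3 - <<'E'
from h import *
st=robot.state();s=robot.snapshot("wrist");save(s,"pics/w10.png");print(tool([446,-255,17.5],st))
E
```

```text
t: 27.27
eef_pos: [447.1, -253.6, 68.6]
orientation: [[0.551, 0.834, 0.0], [0.834, -0.551, -0.0], [-0.0, 0.0, -1.0]]
contact_force: [0.0, 0.1, 0.2]
finger_gap: 28.0
gripper_force: 24.9
[-1.8 -0.1 51.1]
```

View pics/w10.png

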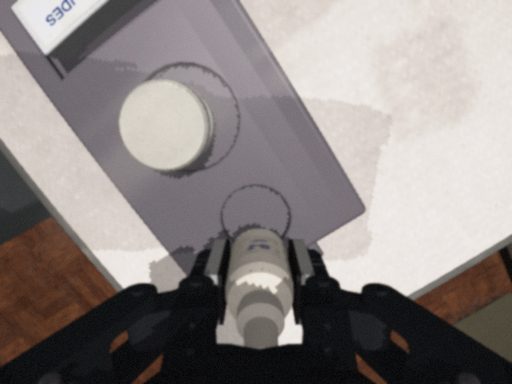

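The small recess's rim spans columns 221–291, with its top at row 184, just ahead of the upright dropper. The jar's lid (166,125) is in the large recess.

```bash
python3 - <<'E'
from h import *
st=robot.state();s=robot.snapshot("wrist")
for u,z in [((221,218),10),((291,218),10),((257,184),10),((166,125),47)]: print(at(s,u,z,st).round(1),tool(at(s,u,z,st),st))
E
```

```text
[ 426.5 -241.4   10. ] [ -1.  -24.4  58.9]
[ 465.4 -267.1   10. ] [-1.  22.2 59. ]
[ 459.3 -235.2   10. ] [22.2 -0.4 58.9]
[ 442.9 -176.9   47. ] [ 61.8 -46.2  21.9]
```

```bash
python3 -m creep '[{"grip":-1,"offset":[-0.001,-0.001,0.02],"angular":[0,0,0]},{"grip":-1,"offset":[0,0,0.015],"angular":[0,0,0]},{"grip":-1,"offset":[0,0,0.01],"angular":[0,0,0]},{"grip":-1,"offset":[0,0,0.004],"angular":[0,0,0]},{"grip":-1,"offset":[0,0,0.002],"angular":[0,0,0]},{"grip":-1,"offset":[0,0,0.001],"angular":[0,0,0]},{"grip":-1,"offset":[0,0,0],"angular":[0,0,0]},{"grip":-1,"offset":[0,0,0],"angular":[0,0,0]}]'
```

```text
t: 28.03
eef_pos: [444.9, -254.2, 17.3]
orientation: [[0.552, 0.834, -0.001], [0.834, -0.552, -0.0], [-0.0, -0.0, -1.0]]
contact_force: [-4.9, 4.9, 16.9]
finger_gap: 27.9
gripper_force: 26.8
```

Seated. I'll release, raise, back off and check.

```bash
python3 -m creep '[{"grip":-1,"offset":[0,0,-0.001],"angular":[0,0,0]},{"grip":0.4,"offset":[0,0,0],"angular":[0,0,0]},{"grip":0.4,"offset":[0,0,0],"angular":[0,0,0]},{"grip":0.4,"offset":[0,0,0],"angular":[0,0,0]},{"grip":0.4,"offset":[0,0,-0.01],"angular":[0,0,0]},{"grip":0.4,"offset":[0,0,-0.025],"angular":[0,0,0]},{"grip":0.4,"offset":[0,0,-0.035],"angular":[0,0,0]},{"grip":0.4,"offset":[0,0,-0.04],"angular":[0,0,0]},{"grip":0.4,"offset":[0,0,-0.035],"angular":[0,0,0]},{"grip":0.4,"offset":[0,0,-0.03],"angular":[0,0,0]},{"grip":0.4,"offset":[-0.035,0,0],"angular":[0,0,0]},{"grip":0.4,"offset":[-0.035,0,0],"angular":[0,0,0]}]'
python3 -m creep '[{"grip":0.4,"offset":[-0.035,0,0],"angular":[0,0,0]},{"grip":0.4,"offset":[-0.035,0,0],"angular":[0,0,0]},{"grip":0.4,"offset":[0,0,0],"angular":[0,0,0]},{"grip":0.4,"offset":[0,0,0],"angular":[0,0,0]}]'
python3 - <<'E'
from h import *
t=robot.snapshot("top");st=robot.state();s=robot.snapshot("wrist")
i=cv2.resize(t["img"][115:285,135:405,::-1],(530,334),interpolation=2)
cv2.imwrite("pics/end.png",np.vstack([cv2.resize(s["img"][:250,:,::-1],(530,259)),i]))
for n in names[2:]: print(n,[(np.round(d["point"]).tolist(),round(d["score"],2)) for d in robot.boxes_of(t,n)[:3]],[np.round(d["point"]).tolist() for d in robot.boxes_of(s,n)[:1]])
E
```

```text
t: 29.03
eef_pos: [407.7, -313.4, 194.8]
orientation: [[0.549, 0.836, 0.003], [0.836, -0.549, -0.004], [-0.001, 0.005, -1.0]]
contact_force: [0.8, -1.1, -1.6]
finger_gap: 59.5
gripper_force: 0.0
t: 29.37
eef_pos: [366.7, -372.4, 192.2]
orientation: [[0.555, 0.832, -0.0], [0.832, -0.555, -0.0], [-0.0, -0.0, -1.0]]
contact_force: [0.3, 0.1, 0.2]
finger_gap: 59.6
gripper_force: 0.0
slide_box_centre [([444.0, -90.0, 27.0], 0.84)] []
small_jar_centre [([713.0, 115.0, 39.0], 0.7), ([440.0, -175.0, 47.0], 0.68), ([686.0, 184.0, 48.0], 0.66)] [[422.0, -256.0, 8.0]]
dropper_bottle_centre [] [[439.0, -266.0, 50.0]]
beaker_centre [([452.0, 186.0, 4.0], 0.64)] []
brass_holder_centre [] []
glass_jar_red_centre [([587.0, 238.0, 59.0], 0.71)] []
timer_centre [([790.0, 197.0, 17.0], 0.56)] []
tape_roll_centre [([383.0, 395.0, 20.0], 0.69)] []
```

View pics/end.png

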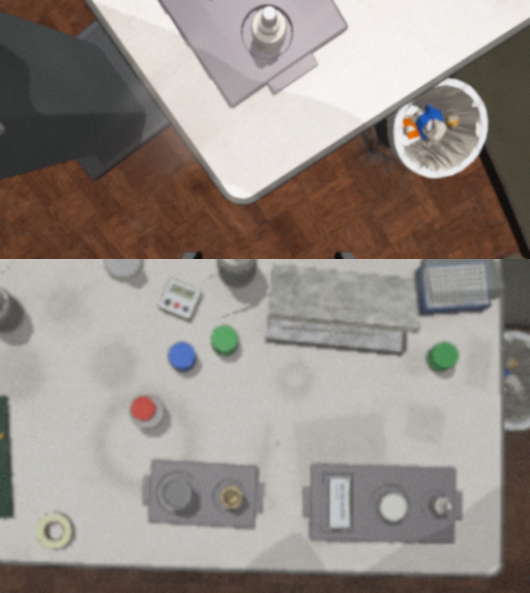

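All five parts are centred and upright in their recesses. The red-capped jar, timer and tape roll have not moved.

```bash
python3 -c "
from rig import robot
print(robot.close_job())"
```

```text
the job is handed in; nothing more can be done
None
```

I handed the job in at about 30 s: in the last pictures all five parts stand upright in their named recesses, and the red-capped jar, timer and tape roll are where they started. No verdict came back.

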